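# Clamp the carved printing block in the jig

### The arm

A 6-joint arm with a two-finger parallel gripper is mounted at the origin on the work surface. World frame = base frame: x ahead of the robot, y to its left, z up, the work surface at z = 0. Lengths are in m, angles in degrees, forces in N, time in s.
With the tool pointing down it reaches from about 0.375 to 0.9 m from the base axis. Payload 3.1 kg.
Tool frame: the origin (TCP) lies at the very end of the fingers, on their centre line; the grasp point (between the pads) lies bot.hold_point_z behind it (bot.hold_point_z is the distance from the TCP to the grasp point, in m); z points along the fingers, y is the line along which they close (so a half turn about z gives the same grasp; the last joint's range is limited). The gripper opens to 87 mm and grips with 3 to 60 N. Pads are 19 mm wide; open, the fingers measure 117 mm over their backs; the gripper's body (75 mm by 190 mm) begins 51 mm behind the grasp point.
Start: joints at [55.434, 30.224, 82.088, -0, 67.689, -10.227], TCP at [0.258, 0.569, 0.2] pointing down, gripper open.
Joint ranges: [-176.69, 176.69], [-43.24, 126.21], [12.49, 139.97], [-82, 262], [0, 151.66], [-163.58, 163.58]. Speed limits (degrees/s): [159.86, 159.86, 180, 180, 180, 180].

### API

Orientations are given as a 3x3 rotation matrix whose columns are the frame's x, y, z axes.
In Python, from rig import bot gives the robot as it stands.
- The arm moves only by the tool apply_moves, never from a script. Its argument "plan" is one flat list of numbers, 4 for each row, row after row: the shift along the world's x, y, z normalised to -1 to 1, where 1 is 0.05 m, then the turn about the world's z normalised to -1 to 1, where 1 is 10 degrees. A call has 1 to 12 rows; each row shifts and turns the commanded pose from where the row before left it; what a row does not reach is not made up. A row lasts 1/8 s, in which the tool goes at most 62.5 mm and 10.7 degrees, less where a joint would pass 70% of its speed; a pose out of reach is approached as far as the arm can. A call with a number of a shift or a turn outside -1 to 1 is refused whole. A call with a gripper value outside its range is refused whole. "grip" is the closure, from -1 (fully open) to 1 (shut), so that 0 is half open, set as the call begins (left out, the last holds). The fingers move at their own pace and stop on an object; the grip force is fixed at half the most. Time passes only in rows, so rows that do not move let the fingers close. It gives the time, the measured TCP pose, the force, the opening and the grip force at its end, in the units of the state.
- bot.read_state(): the state, without advancing time (a new reading comes with each control period).
- bot.capture(name): name is "scene" or "side" or "wrist"; returns (picture, depth): 420x560x3 uint8, red, green, blue; 420x560 float32, m along the optical axis (not along the pixel's ray), 0 where there is no reading.
- bot.camera_info(name): a dict with "vertical_fov" (degrees; the focal length in pixels is half the picture's height over the tangent of half this angle, whatever the lens; pixels are square), "cx", "cy" (the principal point, pixels), "rvec" (rotation vector, rad) and "tvec" (3), from world to camera coordinates, as OpenCV has them; the wrist camera has in their place "mount" (4x4, takes a point from camera to tool coordinates, whose origin is the TCP and whose axes are the flange's). Camera axes: x right, y down, z forward; pixel columns grow to the right and rows downward; lengths in m; the calibration is good to about 2 mm. A picture is of the moment at which its call begins: read the wrist's pose just before it. camera_info takes no time and is no camera call.
- bot.hand_in(): hands the job in; it is judged then, once.
Trained networks look in the newest picture that a camera, given by its name, has taken for a name from the list of things; names that differ only in an ending like _2 or _b are one class to them, and where a whole thing is asked for, a point or a joint stands for the part that bears it (a point fixed in the world has none). Each returns a list of dicts, best first, with "p" (0 to 1); they miss things now and then, are a little off and sometimes report something else, mostly with a low value. They report only what shows in the picture. A call takes as long as a camera call. They do not tell look-alikes from the thing itself.
- bot.outline_of(camera, target): "mask" (420x560 bool, what is visible of it) and "xy" ([column, row] as shares, 0 to 1, of the picture: columns of its width, rows of its height, amid what is visible of it).
- bot.pinpoint(camera, target): "xy" ([column, row] as shares, 0 to 1, of the picture: columns of its width, rows of its height: a listed point, or the origin of a listed thing).
The state is a dict: "time_s": time; "joint_positions": joint angles; "qvel": joint speeds; "tau": joint torques, N m; "position": TCP position; "tcp_rot": TCP orientation; "force": force on the tool from outside, world axes, zero at the start; "moment": the same for the moment, N m; "opening": opening from 0.0 (shut) to 1.0 (fully open); "grasp_force": force on a finger pad.
Only numpy, scipy, OpenCV 4.12 (cv2) and the standard library are available. Lean on these libraries where they do the work, as an engineer would, in place of code of your own. Each camera call takes 0.05 s, during which the arm holds its last target. There are 200 camera calls.

### The job

Get the carved printing block ready for inking: push it along its channel until it sits fully home against the metal stop, then push the red clamp lever over past its dead point until it snaps into lock and holds the block down. Only push with the fingers: do not lift or carry the block, and leave the jar, the bottle and the brush cup where they stand.

Things in the scene. Friction and masses are not known exactly. Their poses are not given: they have to be found in the camera images.
- jig: Plywood board 300 x 150 x 15 mm, fixed to the table. Origin: centre of its underside; x: the way the block is pushed, z up. Two dark guide rails on it (10 mm wide, 12 high, inner faces at y = +-35 mm, x = -150 to 15 mm) form a channel, closed at x = 15 mm by an aluminium stop bar (16 high, 18 thick). Behind it stands a toggle clamp: steel cheeks at x = 40 to 80 mm, up to 67 mm above the table.
- clamp_arm: The clamp's steel hold-down arm, 80 mm long, 14 wide. Origin: its hinge, 33 mm beyond the stop face, 55 mm above the table. While the clamp is open the arm stands raised 40 degrees, towards -x of the jig, its top about 110 mm above the table and reaching back to x = -20 mm. The lever drives it down: its rubber pad (18 mm) lands on the block's top, 30 mm in from the stop, and presses.
- stop_face (a point): Point on the face of the stop bar that the block must reach, mid-width, at the level of the board's top (15 mm above the table). Axes parallel to the jig's.
- block: Loose carved printing block, light wood with a blue top, 90 x 66 x 22 mm (x, y, z), about 0.14 kg, lying in the channel with 2 mm of play on either side. Origin: centre of its underside (15 mm above the table); x along its length, towards the stop. It starts 20 to 50 mm short of the stop and slides with friction only.
- block_front (a point): Middle of the lower edge of the block's front end (the end nearest the stop), 45 mm ahead of the block's origin.
- lever_pivot (a point): The lever's hinge axis, 60 mm above the table, 50 mm beyond the stop face along the jig's x. The axis runs along the jig's y. A low spring strut (under 80 mm above the table) runs from the lever down to the board at x = 125 mm. Axes parallel to the jig's.
- lever_end (a point): The far end of the lever's red round grip, 120 mm from the hinge axis. The grip is 22 mm in diameter and covers the outer 80 mm of the lever; nearer the hinge is a flat steel shank 12 x 10 mm.
- clamp_lever (a joint): Lever angle, rad. 0: open, leaning 30 degrees from upright to the jig's -x (over the block). Grows as it is pushed to +x: 0.52 upright, about 0.95 dead point, 1.48 locked stop (leaning 55 degrees to +x). Its spring drives it away from the dead point: about 9 N at 100 mm from the hinge starts it, less and less up to the dead point; past that it snaps by itself to the locked stop and stays.
- ink_jar: Bystander: round jar with a black lid and red label, diameter 60, height 80 mm, loose. Origin: centre of its underside.
- glue_bottle: Bystander: white bottle with a green cap, diameter 52, height 125 mm, loose. Origin: centre of its underside.
- brush_cup: Bystander: green cup with three brushes standing in it, diameter 72, height with the brushes about 160 mm, loose. Origin: centre of its underside.
Mind the look-alikes: they are no part of the job. Several things have the shape of the block; the one meant has the colours described above.

How it is judged (in metres and radians):
On the way, in this order (a step that is already met when the one before it is completed fails the run):
1. the block is pushed home against the stop, with the clamp still open (x of block_front in the frame of stop_face above -0.003 m and value of joint clamp_lever below 0.9 rad), for 0.1 s.
2. the lever has snapped over into lock (value of joint clamp_lever above 1.4 rad), for 0.2 s.
At the end, for the whole second after the job is handed in: The lever is in lock (joint above 1.40 of 1.48 rad), the block lies flat in its channel, at rest, within 4 mm of the stop, with the clamp's pad pressing on it; nothing else has been disturbed (value of joint clamp_lever above 1.4 rad and x of block_front in the frame of stop_face above -0.004 m and z of block_front in the frame of stop_face below 0.004 m and angle between block's own z axis and vertical below 0.08 rad and contact force between block and clamp_arm above 0.5 N and linear speed of block below 0.01 m/s); the robot touches nothing.
It fails at once if the block is lifted, or tipped up (z of block in the frame of jig above 0.025 m or angle between block's own z axis and vertical above 0.25 rad).
It fails at once if a bystander is shoved more than 20 mm or tipped (distance of any of ink_jar, glue_bottle, brush_cup from where it was at the start of the episode above 0.02 m or angle between any of ink_jar, glue_bottle, brush_cup's own z axis and vertical above 0.3 rad).
It also fails if it takes over 42 s, if anything falls off the work surface, if the arm or the gripper's body presses on something with over 40 N, if the wrist force passes 120 N, or if a joint passes its speed limit or range.

## Working session

There is one attempt and no reset: what is moved stays moved. The work goes in short steps, Python scripts to look and compute and a tool call to move; the robot and the scene stay as the last step left them, time stands still between calls to the robot, and variables do not carry over. Pictures are saved under pics/ and viewed, at most 10 in all, crops included, and the job is handed in when it is done.

Besides the shell and the picture viewer there is one more tool, called after "Request:" as name(argument=value, ...), one argument or row to a line, values as JSON. apply_moves: Moves the arm, as the interface text tells. Its arguments: {"type":"object","properties":{"plan":{"type":"array","items":{"type":"number"}},"grip":{"type":"number"}},"required":["plan"]}

```bash
mkdir -p pics; cat > h.py <<'E'
import numpy as np, cv2
from rig import bot
def cam(n):
    i=bot.camera_info(n); f=210/np.tan(np.radians(i["vertical_fov"])/2)
    if "mount" in i:
        s=bot.read_state(); T=np.eye(4); T[:3,:3]=np.array(s["tcp_rot"]); T[:3,3]=s["position"]
        M=T@np.array(i["mount"]); return f,i["cx"],i["cy"],M
    R=cv2.Rodrigues(np.array(i["rvec"],float))[0]; M=np.eye(4); M[:3,:3]=R.T; M[:3,3]=-R.T@np.array(i["tvec"]).ravel()
    return f,i["cx"],i["cy"],M
def pts(n,depth):
    f,cx,cy,M=cam(n); v,u=np.mgrid[:420,:560]
    P=np.stack([(u-cx)/f*depth,(v-cy)/f*depth,depth],-1)
    return P@M[:3,:3].T+M[:3,3]
def ray(n,xy):
    f,cx,cy,M=cam(n); d=M[:3,:3]@np.array([(xy[0]*560-cx)/f,(xy[1]*420-cy)/f,1]); return M[:3,3],d
def atz(n,xy,z):
    o,d=ray(n,xy); return o+d*(z-o[2])/d[2]
E
python3 - <<'E'
from h import *
np.set_printoptions(precision=3,suppress=True)
for n in("scene","side"):
    im,d=bot.capture(n); cv2.imwrite(f"pics/{n}.png",im[:,:,::-1]); P=pts(n,d); np.save(n+".npy",P)
    print(n,cam(n)[3][:3,3])
    for t in("jig","block","clamp_lever","clamp_arm","ink_jar","glue_bottle","brush_cup"):
        for o in bot.outline_of(n,t)[:2]:
            m=o["mask"]&(d>0); print(t,round(o["p"],2),np.array(o["xy"])*[560,420],m.sum(),np.median(P[m],0) if m.any() else "")
    for t,z in(("stop_face",.015),("block_front",.015),("block",.015),("lever_pivot",.06),("lever_end",.164),("jig",0),("clamp_arm",.055)):
        for o in bot.pinpoint(n,t)[:2]: print("pt",t,round(o["p"],2),np.array(o["xy"])*[560,420],atz(n,o["xy"],z))
E
```

```text
scene [1.111 0.078 1.124]
jig 0.86 [286.608 242.802] 5061 [ 0.611 -0.042  0.017]
block 0.89 [229.824 143.682] 696 [ 0.339 -0.271  0.022]
block 0.73 [385.784 225.918] 843 [0.502 0.194 0.022]
clamp_lever 0.81 [283.696 222.6  ] 278 [ 0.605 -0.044  0.133]
clamp_arm 0.54 [280.    227.094] 146 [ 0.598 -0.063  0.091]
ink_jar 0.74 [262.08  225.498] 762 [ 0.579 -0.124  0.037]
ink_jar 0.69 [204.512 249.102] 615 [ 0.704 -0.233  0.078]
glue_bottle 0.57 [284.088 310.086] 552 [ 0.798 -0.006  0.085]
brush_cup 0.82 [303.128 175.812] 940 [ 0.433 -0.045  0.061]
pt stop_face 0.61 [280.504 236.88 ] [ 0.593 -0.063  0.015]
pt block_front 0.92 [277.088 232.89 ] [ 0.584 -0.074  0.015]
pt block_front 0.74 [368.2   219.996] [0.487 0.152 0.015]
pt block 0.98 [229.88  145.782] [ 0.342 -0.281  0.015]
pt block 0.75 [384.104 226.59 ] [0.496 0.197 0.015]
pt lever_pivot 0.95 [296.912 237.72 ] [ 0.606 -0.016  0.06 ]
pt lever_end 0.76 [274.512 210.084] [ 0.599 -0.075  0.164]
pt lever_end 0.2 [291.704 237.216] [ 0.657 -0.019  0.164]
pt jig 0.75 [278.992 236.712] [ 0.587 -0.069  0.   ]
pt jig 0.53 [277.872 210.588] [ 0.
[... 381 characters left out ...]
53]
glue_bottle 0.92 [185.584 185.892] 998 [ 0.77 -0.    0.07]
glue_bottle 0.55 [257.208 196.896] 596 [ 0.596 -0.04   0.124]
brush_cup 0.9 [329.    265.902] 2180 [ 0.421 -0.038  0.065]
pt stop_face 0.74 [266.224 232.806] [ 0.587 -0.058  0.015]
pt block_front 0.95 [228.704 341.796] [0.466 0.16  0.015]
pt block_front 0.66 [275.8 228.9] [ 0.58  -0.08   0.015]
pt block 0.94 [383.488 189.798] [ 0.48  -0.348  0.015]
pt block 0.92 [295.176 223.482] [ 0.561 -0.121  0.015]
pt lever_pivot 0.56 [242.2   226.212] [ 0.606 -0.009  0.06 ]
pt lever_end 0.92 [268.8   173.796] [ 0.592 -0.07   0.164]
pt jig 0.86 [270.984 234.78 ] [ 0.586 -0.071  0.   ]
pt clamp_arm 0.58 [249.088 219.996] [ 0.612 -0.034  0.055]
```

View pics/scene.png

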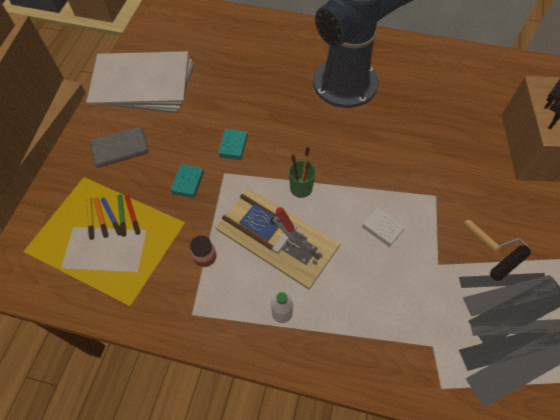

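View pics/side.png

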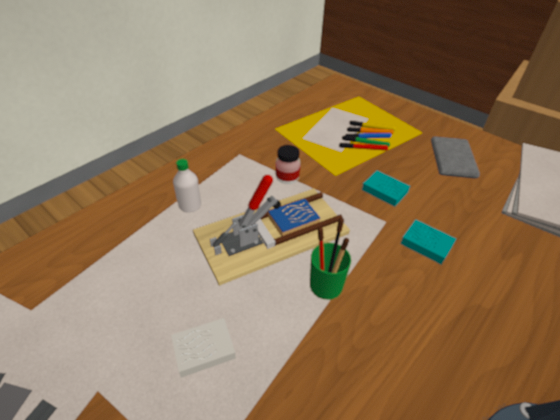

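The blue-topped block lies in the jig (scene ≈(258,222), side ≈(295,215)). The red lever leans over it, the cup is on the robot side, the jar beyond the entry, and the bottle on the far side. The block network mostly picks look-alikes, so I'll fit the jig and block by colour and depth.

```bash
python3 - <<'E'
from h import *
np.set_printoptions(precision=4,suppress=True)
s=bot.read_state(); print(bot.hold_point_z,s["position"],np.array(s["tcp_rot"]),s["opening"])
c0=np.array([.588,-.066])
for n in("scene","side"):
    P=np.load(n+".npy"); hsv=cv2.cvtColor(cv2.imread(f"pics/{n}.png"),cv2.COLOR_BGR2HSV)
    near=np.hypot(*(P[...,:2]-c0).transpose(2,0,1))<.19
    m=near&(P[...,2]>.009)&(P[...,2]<.04)
    m=cv2.morphologyEx(m.astype(np.uint8),cv2.MORPH_OPEN,np.ones((3,3)))
    k,l,st,_=cv2.connectedComponentsWithStats(m); m=l==1+st[1:,4].argmax()
    r=cv2.minAreaRect((P[m][:,:2]*1000).astype(np.float32)); print(n,"jig rect",r,m.sum())
    b=near&(hsv[...,0]>100)&(hsv[...,0]<130)&(hsv[...,1]>110)&(P[...,2]>.03)&(P[...,2]<.045)
    print("blue",b.sum(),np.median(P[b],0),cv2.minAreaRect((P[b][:,:2]*1000).astype(np.float32)))
    red=near&((hsv[...,0]<6)|(hsv[...,0]>174))&(hsv[...,1]>170)&(P[...,2]>.09)
    Q=P[red]; print("red",len(Q),Q[Q[:,2].argsort()][[5,-5]])
    for nm,c,r_ in(("cup",(.43,-.04),.07),("jar",(.7,-.23),.06),("bottle",(.785,0),.06)):
        q=P[(np.hypot(*(P[...,:2]-np.array(c)).transpose(2,0,1))<r_)&(P[...,2]>.03)]
        print(nm,q.min(0),q.max(0))
    f,cx,cy,M=cam(n)
E
```

```text
0.0187 [0.2575 0.5694 0.1996] [[-0.9111  0.4122 -0.    ]
 [ 0.4122  0.9111 -0.    ]
 [ 0.     -0.     -1.    ]] 0.9975487661332719
scene jig rect ((590.6467895507812, -73.13127136230469), (301.395751953125, 152.44647216796875), 69.82862854003906) 4844
blue 239 [ 0.5845 -0.1156  0.0375] ((572.02197265625, -123.26168060302734), (85.72332000732422, 63.284217834472656), 69.35379791259766)
red 83 [[ 0.611  -0.0287  0.1114]
 [ 0.5939 -0.0602  0.1673]]
cup [ 0.3894 -0.0822  0.0301] [ 0.4623 -0.0109  0.1637]
jar [ 0.6672 -0.2671  0.0302] [ 0.7248 -0.2097  0.087 ]
bottle [ 0.7659 -0.0342  0.0301] [0.8129 0.0162 0.1293]
side jig rect ((587.9139404296875, -73.39079284667969), (300.2206115722656, 152.0139923095703), 69.5224838256836) 6519
blue 560 [ 0.5713 -0.1075  0.0369] ((569.1317749023438, -122.58208465576172), (89.79647064208984, 66.07717895507812), 68.45133972167969)
red 355 [[ 0.5934 -0.0306  0.1002]
 [ 0.5893 -0.0624  0.1649]]
cup [ 0.3867 -0.0826  0.03  ] [ 0.4576 -0.0113  0.1617]
jar [ 0.6596 -0.2665  0.03  ] [ 0.7162 -0.2089  0.0825]
bottle [ 0.7578 -0.0347  0.0301] [0.801  0.016  0.1266]
```

Request:
apply_moves(
  plan=[0.36,-0.95,0.04,-0.72,0.36,-0.95,0.04,-0.72,0.36,-0.95,0.04,-0.72,0.36,-0.95,0.04,-0.72,0.36,-0.95,0.04,-0.72,0.36,-0.95,0.04,-0.72,0.36,-0.95,0.04,-0.72,0.36,-0.95,0.04,-0.72,0.36,-0.95,0.04,-0.72,0.36,-0.95,0.04,-0.72,0.36,-0.95,0.04,-0.72,0.36,-0.95,0.04,-0.72],
  grip=1,
)

```text
time_s: 3.0
position: [0.4742, -0.0022, 0.224]
tcp_rot: [[0.358, 0.934, 0.001], [0.934, -0.358, 0.0], [0.0, 0.001, -1.0]]
force: [1.4, 0.9, -0.1]
opening: 0.004
grasp_force: 0.0
```

Request:
apply_moves(
  plan=[0.35,-0.96,0,0,0.35,-0.96,0,0,0.35,-0.96,0,0,0.35,-0.96,0,0,0,0,0,0,0,0,0,0],
)

```text
time_s: 3.75
position: [0.5429, -0.192, 0.2233]
tcp_rot: [[0.355, 0.935, -0.001], [0.935, -0.355, 0.001], [0.001, -0.002, -1.0]]
force: [0.3, 0.9, -0.4]
opening: 0.007
grasp_force: 0.0
```

```bash
python3 - <<'E'
from h import *
np.set_printoptions(precision=4,suppress=True)
im,d=bot.capture("wrist"); cv2.imwrite("pics/w1.png",im[:,:,::-1]); P=pts("wrist",d); print(bot.read_state()["position"],cam("wrist")[3][:3,3])
C=np.array([.589,-.073]);a=np.radians(69.5);R=np.array([[np.cos(a),np.sin(a)],[-np.sin(a),np.cos(a)]])
hsv=cv2.cvtColor(im,cv2.COLOR_RGB2HSV)
J=(P[...,:2]-C)@R.T
b=(np.abs(J[...,1])<.045)&(P[...,2]>.031)&(P[...,2]<.045)&(J[...,0]<0)
q=J[b]; print(b.sum(),np.percentile(q,[0.5,99.5],axis=0) if b.any() else "",np.median(P[b],0), cv2.minAreaRect((P[b][:,:2]*1000).astype(np.float32)))
E
```

```text
[ 0.5428 -0.1914  0.2234] [ 0.5734 -0.1112  0.4085]
5051 [[-0.0965 -0.0324]
 [-0.007   0.0329]] [ 0.5707 -0.1199  0.0372] ((570.7218017578125, -121.30810546875), (90.19084930419922, 66.12281036376953), 69.4104995727539)
```

View pics/w1.png

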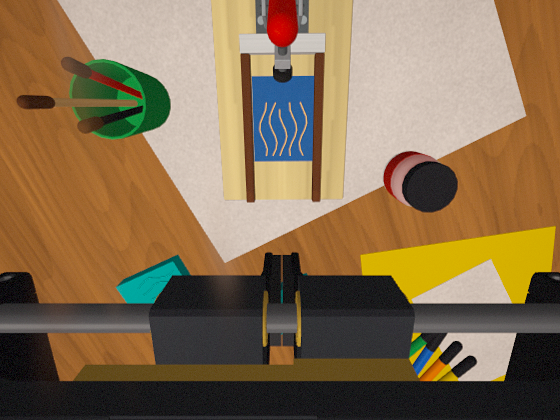

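The block's rear edge is at jig x = -0.097 (about row 160) and the gap to the stop is 22 mm. The fingers are centred 30 mm behind it, with a clear way down.

Request:
apply_moves(
  plan=[0,0,-0.97,0,0,0,-0.97,0,0,0,-0.97,0,0,0,-0.97,0,0,0,0,0,0,0,0,0],
)

```text
time_s: 4.55
position: [0.5445, -0.1922, 0.0312]
tcp_rot: [[0.353, 0.936, 0.002], [0.936, -0.353, -0.001], [-0.0, 0.002, -1.0]]
force: [0.2, 0.3, 0.7]
opening: 0.007
grasp_force: 0.0
```

Request:
apply_moves(
  plan=[0,0,-0.06,0,0.035,0.094,0,0,0.035,0.094,0,0,0.035,0.094,0,0,0.035,0.094,0,0,0.035,0.094,0,0,0.035,0.094,0,0,0.02,0.056,0,0,0,0,0,0],
)

```text
time_s: 5.68
position: [0.5551, -0.1613, 0.0266]
tcp_rot: [[0.354, 0.935, -0.0], [0.935, -0.354, 0.0], [-0.0, -0.0, -1.0]]
force: [-0.2, -0.1, 0.1]
opening: 0.01
grasp_force: 0.0
```

```bash
cat > b.py <<'E'
from h import *
np.set_printoptions(precision=4,suppress=True)
C=np.array([.589,-.073]);a=np.radians(69.5);R=np.array([[np.cos(a),np.sin(a)],[-np.sin(a),np.cos(a)]])
s=bot.read_state(); print("tcp jig",R@(np.array(s["position"])[:2]-C),s["force"])
for n in("wrist","side"):
    im,d=bot.capture(n); P=pts(n,d)
    hsv=cv2.cvtColor(im,cv2.COLOR_RGB2HSV); J=(P[...,:2]-C)@R.T
    b=(np.abs(J[...,1])<.04)&(P[...,2]>.031)&(P[...,2]<.044)&(hsv[...,0]>95)&(hsv[...,0]<130)&(hsv[...,1]>100)
    print(n,b.sum(),np.percentile(J[b],[0.5,99.5],axis=0) if b.any() else "")
    t=(np.abs(J[...,1])>.012)&(np.abs(J[...,1])<.03)&(P[...,2]>.027)&(P[...,2]<.034)&(J[...,0]>0)&(J[...,0]<.045)
    print(" stop",t.sum(),np.percentile(J[t],[2,98],axis=0) if t.any() else "")
    cv2.imwrite(f"pics/last_{n}.png",im[:,:,::-1])
E
python3 b.py
```

```text
tcp jig [-0.0946  0.0008] [-0.2065 -0.1079  0.0538]
wrist 15359 [[-0.0963 -0.0329]
 [-0.008   0.0324]]
 stop 1956 [[ 0.0159 -0.0295]
 [ 0.0322  0.0296]]
side 553 [[-0.0966 -0.03  ]
 [-0.0096  0.0333]]
 stop 88 [[ 0.0143 -0.0197]
 [ 0.0434  0.0296]]
```

View pics/last_wrist.png

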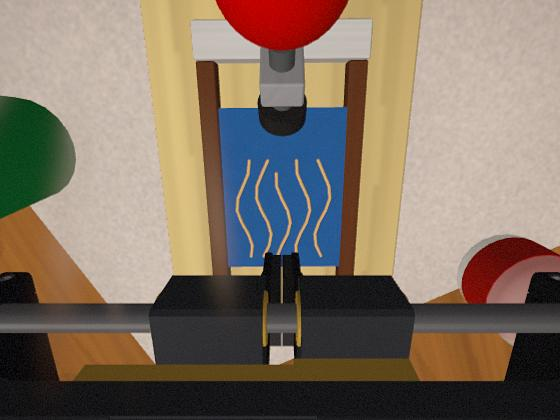

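```bash
python3 -c "
import cv2
i=cv2.imread('pics/last_side.png')[140:300,180:390];cv2.imwrite('pics/c1.png',cv2.resize(i,None,fx=3.6,fy=3.6))"
```

```text
(no output)
```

View pics/c1.png

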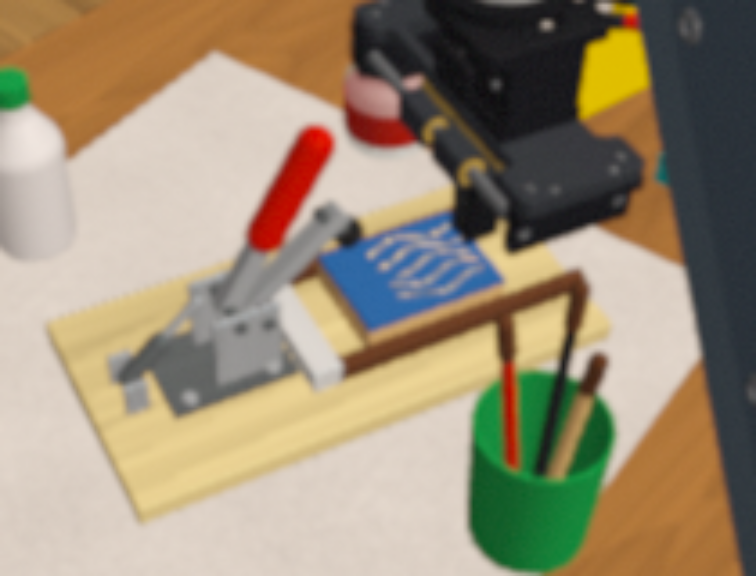

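The fingers are right at the block's rear edge (wrist ≈(282,262)), and the block hasn't moved. The fingertips are thinner than I assumed. I'll creep on.

Request:
apply_moves(
  plan=[0.021,0.056,0,0,0.021,0.056,0,0,0.021,0.056,0,0,0,0,0,0],
)

```text
time_s: 6.28
position: [0.5583, -0.1529, 0.0267]
tcp_rot: [[0.354, 0.935, -0.0], [0.935, -0.354, 0.0], [0.0, -0.0, -1.0]]
force: [0.7, -0.9, 0.1]
opening: 0.007
grasp_force: 0.0
```

```bash
python3 b.py
```

```text
tcp jig [-0.0856  0.0008] [ 0.7309 -0.9498  0.143 ]
wrist 13677 [[-0.0933 -0.0328]
 [-0.0078  0.0324]]
 stop 16 [[ 0.0158 -0.0299]
 [ 0.0179  0.0299]]
side 538 [[-0.0976 -0.0302]
 [-0.0092  0.0334]]
 stop 82 [[ 0.0148 -0.0203]
 [ 0.043   0.0285]]
```

```bash
python3 - <<'E'
from h import *
np.set_printoptions(precision=4,suppress=True)
p=np.array(bot.read_state()["position"]); im=cv2.imread("pics/last_side.png")
f,cx,cy,M=cam("side")
def pr(q,M=M,f=f,cx=cx,cy=cy):
    c=M[:3,:3].T@(q-M[:3,3]); return c[0]/c[2]*f+cx,c[1]/c[2]*f+cy
a=np.radians(69.5);ex=np.array([np.cos(a),np.sin(a),0]);ey=np.array([-np.sin(a),np.cos(a),0]);C=np.array([.589,-.073,0])
S=5;x0,y0=230,160
v=cv2.resize(im[y0:y0+110,x0:x0+150],None,fx=S,fy=S)
def dot(q,c):
    u,w=pr(q); cv2.circle(v,(int((u-x0+.5)*S),int((w-y0+.5)*S)),3,c,-1)
dot(p,(0,255,0)); dot(p+[0,0,.04],(0,255,0))
for x in(-.0965,-.0065):
  for y in(-.033,.033):
    for z in(.015,.037): dot(C+ex*x+ey*y+[0,0,z],(0,0,255))
for x in (-.15,.15):
  for y in(-.075,.075): dot(C+ex*x+ey*y+[0,0,.015],(255,0,255))
cv2.imwrite("pics/c2.png",v)
im,d=bot.capture("side");P=pts("side",d); J=(P-C)@np.array([ex,ey,[0,0,1]]).T
g=cv2.cvtColor(im,cv2.COLOR_RGB2HSV)
k=(g[...,2]<70)&(np.abs(J[...,1])<.03)&(J[...,0]<-.06)&(J[...,0]>-.13)&(J[...,2]>.02)&(J[...,2]<.07)
for z in np.arange(.02,.07,.01):
    q=J[k&(J[...,2]>=z)&(J[...,2]<z+.01)]; print(z,len(q),np.percentile(q,[5,50,95],axis=0)[:,:2].ravel() if len(q) else "")
E
```

```text
0.02 0 
0.03 0 
0.039999999999999994 0 
0.049999999999999996 31 [-0.0941  0.0013 -0.0839  0.0093 -0.0758  0.0111]
0.06 40 [-0.0945 -0.0031 -0.0799  0.009  -0.0754  0.0109]
```

View pics/c2.png

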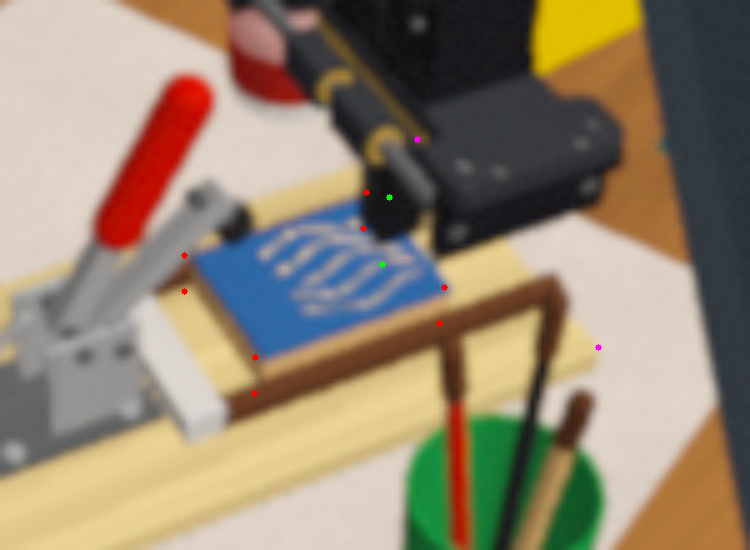

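The side crop shows the fingertip at crop (390,235). That is above the block's top and about 19 mm higher than the reported TCP (green, (382,264)), so the fingers passed over the block without touching it. I'll back off and come down further behind the block, watching the force.

Request:
apply_moves(
  plan=[0,0,0.16,0,-0.14,-0.374,0,0,-0.14,-0.374,0,0,0,0,-0.24,0,0,0,0,0,0,0,-0.12,0,0,0,-0.1,0,0,0,0,0],
)

```text
time_s: 7.42
position: [0.5439, -0.19, 0.011]
tcp_rot: [[0.353, 0.935, -0.001], [0.935, -0.353, 0.001], [0.0, -0.001, -1.0]]
force: [-0.7, -0.4, 0.4]
opening: 0.005
grasp_force: 0.0
```

```bash
cat > c.py <<'E'
import sys; exec(open("b.py").read())
x0,y0,S=230,160,5
cv2.imwrite(sys.argv[1],cv2.resize(cv2.imread("pics/last_side.png")[y0:y0+110,x0:x0+150],None,fx=S,fy=S))
E
python3 c.py pics/c3.png
```

```text
tcp jig [-0.1253  0.0013] [-0.7043 -0.3654  0.3505]
wrist 23879 [[-0.0965 -0.033 ]
 [-0.0079  0.0322]]
 stop 0 
side 572 [[-0.0978 -0.0299]
 [-0.0094  0.0334]]
 stop 86 [[ 0.0149 -0.0204]
 [ 0.0446  0.0295]]
```

View pics/c3.png

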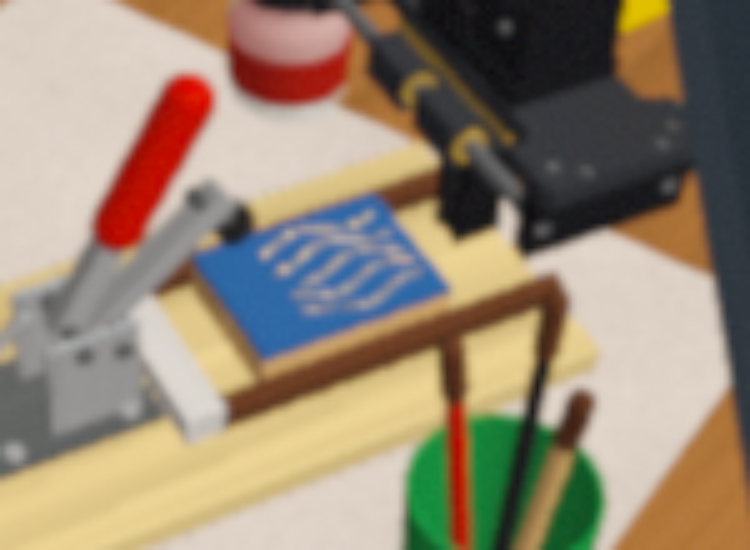

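The fingers are now in the channel behind the block (tip crop ≈(470,232)), with no contact. Pushing from here.

Request:
apply_moves(
  plan=[0,0,-0.08,0,0.035,0.094,0,0,0.035,0.094,0,0,0.035,0.094,0,0,0.028,0.075,0,0,0.028,0.075,0,0,0.028,0.075,0,0,0,0,0,0],
)

```text
time_s: 8.52
position: [0.5538, -0.1648, 0.0077]
tcp_rot: [[0.354, 0.935, 0.0], [0.935, -0.354, 0.0], [0.0, 0.0, -1.0]]
force: [-0.8, 1.0, -0.9]
opening: 0.006
grasp_force: 0.0
```

```bash
python3 b.py
```

```text
tcp jig [-0.0983  0.0008] [-0.8275  1.0369 -0.9252]
wrist 19628 [[-0.0855 -0.0332]
 [ 0.0034  0.032 ]]
 stop 3680 [[ 0.016  -0.0293]
 [ 0.0325  0.0293]]
side 587 [[-0.0898 -0.0305]
 [ 0.0016  0.0332]]
 stop 102 [[ 0.0013 -0.0273]
 [ 0.0415  0.0293]]
```

Request:
apply_moves(
  plan=[0.0175,0.047,0,0,0.0175,0.047,0,0,0.0175,0.047,0,0,0.0175,0.047,0,0,0.007,0.019,0,0,0.007,0.019,0,0,0,0,0,0],
)

```text
time_s: 9.5
position: [0.5579, -0.1537, 0.0077]
tcp_rot: [[0.354, 0.935, 0.0], [0.935, -0.354, 0.0], [0.0, 0.0, -1.0]]
force: [-0.7, 0.2, -0.4]
opening: 0.004
grasp_force: 0.0
```

```bash
python3 b.py
```

```text
tcp jig [-0.0865  0.0009] [-0.7135  0.2332 -0.4476]
wrist 16762 [[-0.0738 -0.0333]
 [ 0.0135  0.032 ]]
 stop 0 
side 584 [[-0.079  -0.0304]
 [ 0.0127  0.0328]]
 stop 92 [[ 0.0133 -0.0198]
 [ 0.0431  0.0287]]
```

Nearly home; I'll press until the force rises.

Request:
apply_moves(
  plan=[0.007,0.019,0,0,0.007,0.019,0,0,0,0,0,0],
)

```text
time_s: 9.98
position: [0.5588, -0.1535, 0.0078]
tcp_rot: [[0.353, 0.936, 0.001], [0.935, -0.353, -0.002], [-0.002, 0.001, -1.0]]
force: [-1.9, -6.1, -0.3]
opening: 0.005
grasp_force: 2.7
```

Request:
apply_moves(
  plan=[0.007,0.019,0,0,0,0,0,0],
)

```text
time_s: 10.22
position: [0.5588, -0.1535, 0.0078]
tcp_rot: [[0.353, 0.936, 0.0], [0.936, -0.353, -0.003], [-0.003, 0.001, -1.0]]
force: [-2.7, -8.5, -0.2]
opening: 0.009
grasp_force: 4.2
```

The block sits hard against the stop (9 N reaction). Now retreat, rise, and approach the lever.

Request:
apply_moves(
  plan=[-0.175,-0.468,0,0,-0.175,-0.468,0,0,0,0,0.62,0,0,0,0.62,0,0,0,0.62,0,0,0,0.62,0,0.233,0.624,0,0,0.233,0.624,0,0,0.175,0.468,0,0,0,0,0,0],
)

```text
time_s: 11.48
position: [0.5735, -0.11, 0.1316]
tcp_rot: [[0.352, 0.936, -0.0], [0.936, -0.352, 0.001], [0.001, -0.001, -1.0]]
force: [-0.5, -1.1, 0.2]
opening: 0.007
grasp_force: 0.0
```

```bash
python3 c.py pics/c4.png
```

```text
tcp jig [-0.0401  0.0016] [-0.5212 -1.089   0.1597]
wrist 4353 [[-0.0743 -0.0338]
 [ 0.0147  0.0314]]
 stop 715 [[ 0.0149 -0.0292]
 [ 0.0325  0.0293]]
side 582 [[-0.0749 -0.0306]
 [ 0.0125  0.0328]]
 stop 96 [[ 0.0135 -0.0212]
 [ 0.0442  0.0295]]
```

View pics/c4.png

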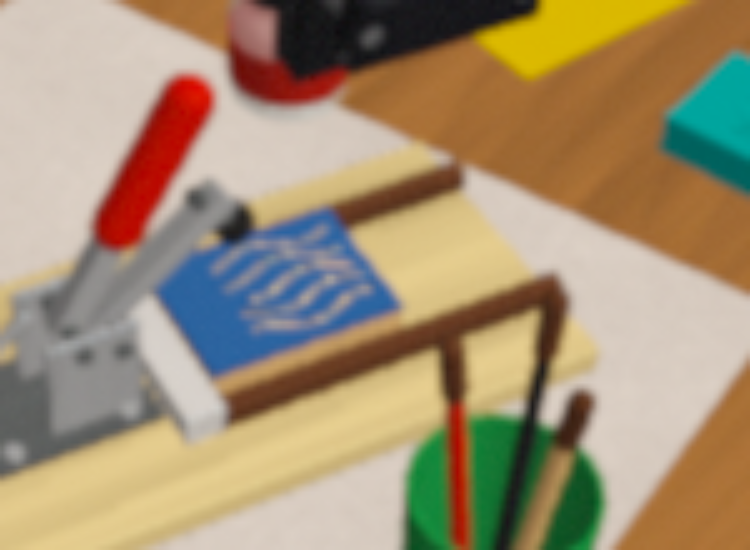

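The block's front is level with the stop (wrist: 0.0147 vs 0.0149) and the fingers are behind the lever. Pushing the lever.

Request:
apply_moves(
  plan=[0.07,0.187,0,0,0.07,0.187,0,0,0.07,0.187,0,0,0.07,0.187,0,0,0.07,0.187,0,0,0.07,0.187,0,0,0.07,0.187,0,0],
)

```text
time_s: 12.45
position: [0.5976, -0.0499, 0.1335]
tcp_rot: [[0.353, 0.936, -0.001], [0.936, -0.353, -0.007], [-0.007, 0.002, -1.0]]
force: [-4.9, -8.1, 7.0]
opening: 0.009
grasp_force: 4.9
```

Request:
apply_moves(
  plan=[0.07,0.187,0,0,0.07,0.187,0,0,0.07,0.187,0,0,0.07,0.187,0,0],
)

```text
time_s: 12.95
position: [0.612, -0.01, 0.1322]
tcp_rot: [[0.354, 0.935, -0.0], [0.935, -0.354, -0.002], [-0.002, 0.001, -1.0]]
force: [-0.6, -3.5, -0.6]
opening: 0.005
grasp_force: 1.9
```

Request:
apply_moves(
  plan=[0.07,0.187,0,0,0.07,0.187,0,0,0.07,0.187,0,0,0,0,0,0,0,0,0,0,0,0,0,0],
)

```text
time_s: 13.7
position: [0.6224, 0.0187, 0.1317]
tcp_rot: [[0.354, 0.935, -0.0], [0.935, -0.354, 0.0], [0.0, -0.0, -1.0]]
force: [0.0, -1.1, 0.5]
opening: 0.003
grasp_force: 0.0
```

```bash
cat > l.py <<'E'
exec(open("b.py").read())
for n in("side","scene"):
    im,d=bot.capture(n); P=pts(n,d); hsv=cv2.cvtColor(im,cv2.COLOR_RGB2HSV); J=(P[...,:2]-C)@R.T
    r=(np.abs(J[...,1])<.03)&(J[...,0]<.22)&(J[...,0]>-.02)&((hsv[...,0]<6)|(hsv[...,0]>174))&(hsv[...,1]>170)&(P[...,2]>.07)
    print(n,"red",r.sum(),np.percentile(np.c_[J[r][:,0],P[r][:,2]],[2,98],axis=0) if r.any() else "")
E
python3 l.py
```

```text
tcp jig [0.0976 0.0009] [ 0.0371 -1.079   0.5487]
wrist 339 [[-0.0748 -0.0104]
 [-0.046   0.014 ]]
 stop 89 [[ 0.0299 -0.0298]
 [ 0.0346  0.0291]]
side 420 [[-0.0751 -0.0307]
 [ 0.0128  0.0327]]
 stop 74 [[0.0134 0.0126]
 [0.0443 0.0291]]
side red 327 [[0.0996 0.0895]
 [0.1594 0.1329]]
scene red 155 [[0.1016 0.0976]
 [0.1584 0.1357]]
```

The lever's grip runs to x ≈ 0.16, z ≈ 0.13, which matches the locked stop (0.163, 0.129). I'll rise clear and take a last look.

Request:
apply_moves(
  plan=[-0.07,-0.187,0,0,0,0,0.6,0,0,0,0.8,0,0,0,0.8,0,0,0,0,0,0,0,0,0,0,0,0,0,0,0,0,0],
)

```text
time_s: 14.9
position: [0.6182, 0.0095, 0.2402]
tcp_rot: [[0.354, 0.935, -0.003], [0.935, -0.354, 0.0], [-0.001, -0.003, -1.0]]
force: [1.2, 0.3, 0.1]
opening: 0.007
grasp_force: 0.0
```

```bash
python3 l.py; python3 -c "
import cv2
i=cv2.imread('pics/last_side.png')[130:310,160:400];cv2.imwrite('pics/c5.png',cv2.resize(i,None,fx=3.2,fy=3.2))"
```

```text
tcp jig [0.0875 0.0015] [1.2427 0.2519 0.0529]
wrist 851 [[-0.0349 -0.0338]
 [ 0.0166  0.0316]]
 stop 371 [[ 0.016  -0.0296]
 [ 0.0345  0.0297]]
side 438 [[-0.0748 -0.0304]
 [ 0.0127  0.033 ]]
 stop 76 [[ 0.0135 -0.0003]
 [ 0.0443  0.0289]]
side red 333 [[0.0996 0.0892]
 [0.1592 0.1329]]
scene red 142 [[0.1015 0.097 ]
 [0.1593 0.1342]]
```

View pics/c5.png

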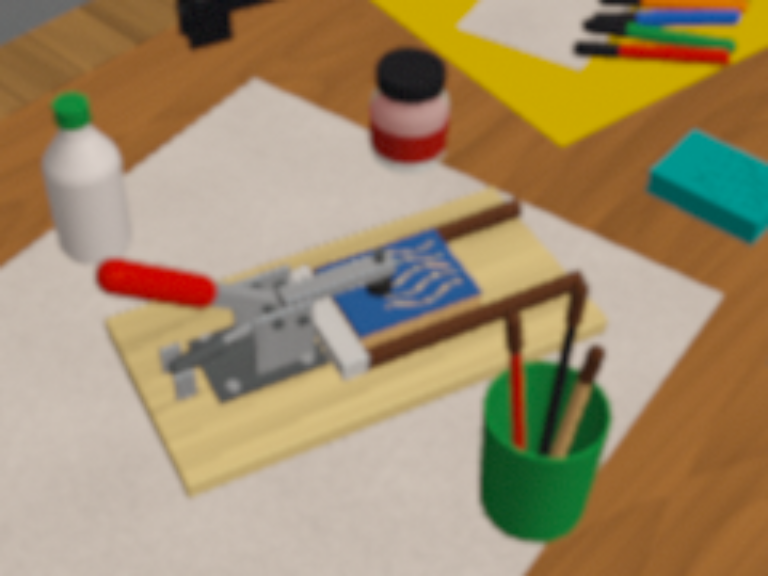

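The lever is locked over (grip at (155,282)), the pad is down on the block (380,285), the block is against the stop, and the bystanders haven't moved.

```bash
python3 -c "
from rig import bot
print(bot.hand_in())"
```

```text
the job is handed in; nothing more can be done
None
```

The block is home against the stop, the lever is snapped into lock with the pad down on the block, the bystanders look undisturbed, and the job is handed in; no verdict came back.

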